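Move the lens set to the carry rack in order

ROBOT

A 6-joint arm with a two-finger parallel gripper is mounted at the origin on the work surface. World frame = base frame: x ahead of the robot, y to its left, z up, the work surface at z = 0. Lengths are in m, angles in rad, forces in N, time in s.
With the tool pointing down it reaches from about 0.35 to 0.775 m from the base axis. Payload 5.5 kg.
Tool frame: the origin (TCP) lies at the very end of the fingers, on their centre line; the grasp point (between the pads) lies 19 mm behind it (arm.grip_point_offset is the distance from the TCP to the grasp point, in m); y points along the fingers, x is the direction in which the jaws open and shut, and the axes are right-handed (so a half turn about y gives the same grasp; the last joint's range is limited). The gripper opens to 85 mm and grips with 20 to 120 N. Pads are 22 mm wide; open, the fingers measure 114 mm over their backs; the gripper's body (76 mm by 85 mm) begins 54 mm behind the grasp point. The pads swing forward as they close: fully open they stand 13 mm farther back than shut.
Start: joints at [1.115, 0.313, 0.046, 1.304, 0, 1.431], TCP at [0.179, 0.547, 0.231] pointing down, gripper open.
Joint ranges: [-2.76, 2.76], [-0.86, 1.69], [-1.03, 1.26], [-2.2, 2.34], [-1.47, 1.5], [-3.14, 3.14]. Speed limits (rad/s): [2.57, 2.57, 3.14, 3.14, 3.14, 3.14].

INTERFACE

Orientations are given as a 3x3 rotation matrix whose columns are the frame's x, y, z axes.
In Python, from cell import arm gives the robot as it stands.
- The arm moves only by the tool apply_moves, never from a script. Its argument "increments" is a list of rows, each an object with "dr": the turn, a rotation vector about the tool's x, y, z in rad, a list of three; "dp": the shift along the tool's x, y, z in m, a list of three; "jaw": the opening in per cent of the stroke, from 0 (shut) to 100 (fully open). A call has 1 to 12 rows; each row is the pose to reach, as a shift and turn from the pose commanded when the call began, along the tool's axes at that moment; what a row does not reach only later rows make up. A row lasts 1/10 s, in which the tool goes at most 50 mm and 8.59 degrees, less where a joint would pass 70% of its speed; a pose out of reach is approached as far as the arm can. A call with a gripper value outside its range is refused whole. The fingers move at their own pace and stop on an object; "squeeze" is the grip in N (left out, the last holds). Time passes only in rows, so rows that repeat a pose let the fingers close. It gives the time, the measured TCP pose, the force and the opening at its end, in the units of the state.
- arm.get_state(): the state, without advancing time (a new reading comes with each control period).
- arm.grab_frame(name): name is "scene" or "side" or "wrist"; returns a dict with "img" (480x640x3 uint8, red, green, blue), "K" (3x3 intrinsics, pixels), "k1" (the pictures are not rectified: a ray, as slopes to the right and down, at radius r is drawn at 1 + k1 r^2 times it, then the intrinsics apply), "camera_from_world" (4x4, takes a point from world to camera coordinates); the wrist camera has in their place "mount" (4x4, takes a point from camera to tool coordinates, whose origin is the TCP and whose axes are the tool frame's). Camera axes: x right, y down, z forward; pixel columns grow to the right and rows downward; lengths in m; the calibration is good to about 2 mm. A picture is of the moment at which its call begins: read the wrist's pose just before it. There is no depth.
- arm.job_done(): hands the job in, once; it reports no verdict.
The state is a dict: "time_s": time; "joints": joint angles; "dq": joint speeds; "effort": joint torques, N m; "eef_pos": TCP position; "tcp_rot": TCP orientation; "contact_force": force on the tool from outside, world axes, zero at the start; "torque": the same for the moment, N m; "gripper_width": finger opening in m.
Only numpy, scipy, OpenCV 4.12 (cv2) and the standard library are available. Lean on these libraries where they do the work, as an engineer would, in place of code of your own. Each camera call takes 0.05 s, during which the arm holds its last target.

TASK

The four lenses on the plywood storage board stand in the order in which they will be used at the copy stand. Move them one by one to the four wells of the blue carry rack in the same left-to-right order, each standing upright in the middle of its well. Set them down gently, never dropping or tipping one over, and let go of them all.

Things in the scene. Friction and masses are not known exactly. Their poses are not given: they have to be found in the camera images.
- lens_tall: Loose lens on its black rear cap, glass up: tallest; black, two ribbed rubber rings, large front glass (46 mm) on top; about 0.42 kg. Round barrel 62 mm in diameter from 8 mm above its foot to the top, 116 mm tall (glass bulges up to 5 mm more). Origin: centre of its underside; z up; yaw means nothing. Grip the barrel across its diameter, above the lip round its foot.
- lens_middle: Loose lens on its black rear cap, glass up: second in height and widest; black, one ribbed ring, small front glass (25 mm) in a wide flat front; about 0.36 kg. Round barrel 66 mm in diameter from 8 mm above its foot to the top, 80 mm tall (glass bulges up to 5 mm more). Origin: centre of its underside; z up; yaw means nothing. Grip the barrel across its diameter, above the lip round its foot.
- lens_short: Loose lens on its black rear cap, glass up: shortest; black, one ribbed ring, bulging front glass (50 mm) that nearly fills its top; about 0.24 kg. Round barrel 60 mm in diameter from 8 mm above its foot to the top, 48 mm tall (glass bulges up to 5 mm more). Origin: centre of its underside; z up; yaw means nothing. Grip the barrel across its diameter, above the lip round its foot.
- lens_narrow: Loose lens on its black rear cap, glass up: narrowest; aluminium barrel, one ribbed ring, tiny front glass (15 mm); about 0.16 kg. Round barrel 42 mm in diameter from 8 mm above its foot to the top, 66 mm tall (glass bulges up to 5 mm more). Origin: centre of its underside; z up; yaw means nothing. Grip the barrel across its diameter, above the lip round its foot.
- cup_tall: Shallow grey cup fixed on the storage board, in which the tall lens stands at the start; it stays behind and marks that lens's place in the row. 82 mm wide inside, 6 mm high, lip 2.5 mm thick and 4 mm above the cup's floor. Origin: centre of its underside, 2 mm below its floor; axes as the storage board's.
- cup_middle: Shallow grey cup fixed on the storage board, in which the middle lens stands at the start; it stays behind and marks that lens's place in the row. 86 mm wide inside, 6 mm high, lip 2.5 mm thick and 4 mm above the cup's floor. Origin: centre of its underside, 2 mm below its floor; axes as the storage board's.
- cup_short: Shallow grey cup fixed on the storage board, in which the short lens stands at the start; it stays behind and marks that lens's place in the row. 80 mm wide inside, 6 mm high, lip 2.5 mm thick and 4 mm above the cup's floor. Origin: centre of its underside, 2 mm below its floor; axes as the storage board's.
- cup_narrow: Shallow grey cup fixed on the storage board, in which the narrow lens stands at the start; it stays behind and marks that lens's place in the row. 62 mm wide inside, 6 mm high, lip 2.5 mm thick and 4 mm above the cup's floor. Origin: centre of its underside, 2 mm below its floor; axes as the storage board's.
- storage_board: Plywood board 108 x 500 mm, top 18 mm above the table, fixed; the lenses stand on it in a row at the start. Origin at table height under the row's middle; y along the row (to the robot's left, within 10 degrees), x away from the robot, z up. Places at x = 0, y = 141, 47, -47, -141 mm; which lens is where changes. A stack of two filters in its left end bay is not part of the job.
- carry_rack: Blue metal rack 108 x 500 mm, fixed, four empty round wells 86 mm wide: felt floor 20 mm above the table, lip 4 mm higher. Origin at table height under the row's middle, axes like the board's but with a yaw of its own. Wells at x = 0, y = 141, 47, -47, -141 mm. End loop handles 44 mm high; a 98 mm tall rubber blower in its right end bay is not part of the job. Either rack may be the nearer.

How it is judged:
By the outcome, as a careful person would: the job done as asked, in the order asked, and still so for the second after the job is handed in, with the robot touching nothing.
It also fails if it takes over 102 s, if anything falls off the work surface, if the arm or the gripper's body presses on something with over 40 N, if the wrist force passes 120 N, or if a joint passes its speed limit or range.

## Working session

There is one attempt and no reset: what is moved stays moved. The work goes in short steps, Python scripts to look and compute and a tool call to move; the robot and the scene stay as the last step left them, time stands still between calls to the robot, and variables do not carry over. Pictures are saved under pics/ and viewed, and the job is handed in when it is done.

Besides the shell and the picture viewer there is one more tool, called after ">>>" as a command line: name --argument value ..., lists and objects as JSON in quotes. apply_moves: Moves the arm, as the interface text tells. Its arguments: {"type":"object","properties":{"increments":{"type":"array"},"squeeze":{"type":"number"}},"required":["increments"]}

```bash
mkdir -p pics; ls; python3 - <<'E'
from cell import arm
import cv2,numpy as np
s=arm.get_state();print({k:np.round(v,4).tolist() for k,v in s.items()}, arm.grip_point_offset)
for n in ["scene","side","wrist"]:
    f=arm.grab_frame(n);cv2.imwrite(f"pics/{n}0.png",f["img"][:,:,::-1])
    print(n,f["K"].tolist(),f["k1"],np.round(f.get("camera_from_world",f.get("mount")),4).tolist())
E
```

```text
pics
{'time_s': 0.0, 'joints': [1.1154, 0.314, 0.045, 1.3036, 0.0, 1.4312], 'dq': [-0.0002, 0.001, 0.0003, -0.0004, -0.0011, -0.0019], 'effort': [0.0005, -48.063, 29.8534, 0.0194, 0.0, -0.0], 'eef_pos': [0.1783, 0.5461, 0.2304], 'tcp_rot': [[0.3105, -0.0008, -0.9506], [0.9506, -0.0016, 0.3105], [-0.0018, -1.0, 0.0003]], 'contact_force': [-0.6996, 0.2761, 0.0847], 'torque': [-0.0495, 0.0049, 0.0013], 'gripper_width': 0.0853} 0.0187
scene [[597.2628606448995, 0.0, 321.55005715515534], [0.0, 597.2628606448995, 242.35603205476684], [0.0, 0.0, 1.0]] 0.06508335255118526 [[0.2335, 0.9722, -0.0167, -0.1222], [0.6696, -0.1733, -0.7222, -0.3352], [-0.7051, 0.1574, -0.6914, 1.3694], [0.0, 0.0, 0.0, 1.0]]
side [[447.3117608120096, 0.0, 319.2320961382286], [0.0, 447.3117608120096, 242.70616696742152], [0.0, 0.0, 1.0]] -0.08942275523868176 [[0.6965, -0.7175, 0.0039, -0.3948], [-0.4328, -0.4245, -0.7952, 0.2556], [0.5723, 0.5522, -0.6063, 0.3827], [0.0, 0.0, 0.0, 1.0]]
wrist [[366.4119887243929, 0.0, 320.07578343754943], [0.0, 366.4119887243929, 234.73962470548503], [0.0, 0.0, 1.0]] -0.05919525291354655 [[1.0, -0.0008, 0.0007, 0.0011], [-0.0009, -0.296, 0.9552, -0.1429], [-0.0006, -0.9552, -0.296, 0.0755], [0.0, 0.0, 0.0, 1.0]]
```

View pics/scene0.png

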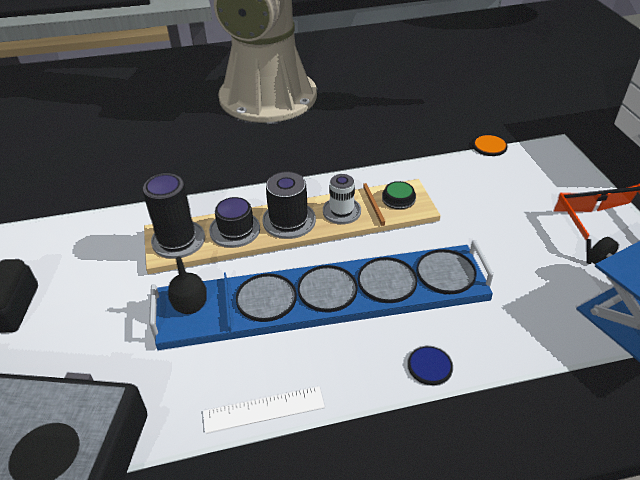

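View pics/side0.png

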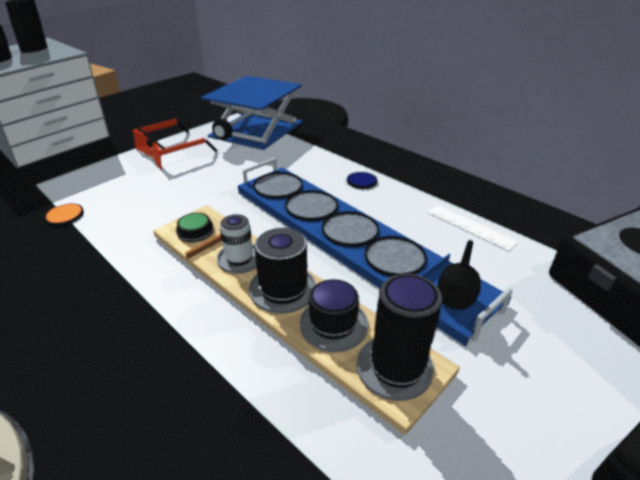

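View pics/wrist0.png

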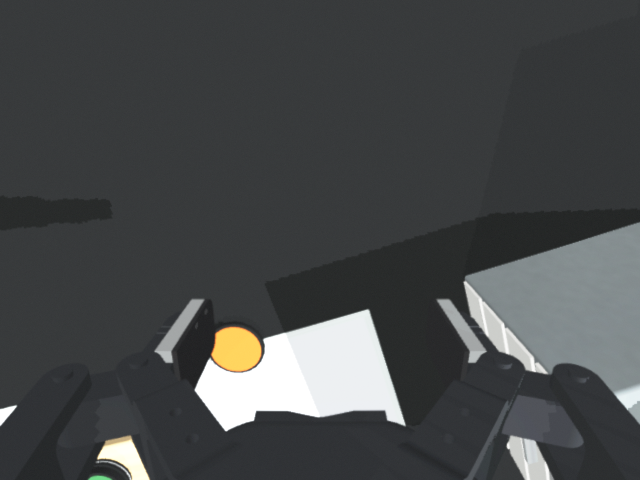

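The scene camera faces the robot, so its image is mirrored. From the robot's left to right (image right to left), the lenses are narrow (342,195), middle (287,200), short (234,215) and tall (172,215). The rack is the farther one, with wells at (446,271), (387,279), (327,287) and (265,296). The blower sits at the rack's right end, at (187,293).

```bash
cat > h.py <<'E'
from cell import arm
import cv2,numpy as np
def rays(f,px):
    K=f["K"];k1=f["k1"];p=np.asarray(px,float).reshape(-1,1,2)
    u=cv2.undistortPoints(p,np.array(K),np.array([k1,0,0,0.]))[:,0]
    return np.c_[u,np.ones(len(u))]
def toplane(f,px,z,T=None):
    T=np.array(f["camera_from_world"]) if T is None else T
    R=T[:3,:3];o=-R.T@T[:3,3];d=rays(f,px)@R
    return o+d*((z-o[2])/d[:,2])[:,None]
def circ(P):
    A=np.c_[2*P[:,:2],np.ones(len(P))];s=np.linalg.lstsq(A,(P[:,:2]**2).sum(1),rcond=None)[0]
    r=np.sqrt(s[2]+s[0]**2+s[1]**2);return s[0],s[1],r
E
python3 - <<'E'
from h import *
for n in ["scene","side"]:
    f=arm.grab_frame(n);im=f["img"]
    hsv=cv2.cvtColor(im,cv2.COLOR_RGB2HSV)
    blue=cv2.inRange(hsv,(100,130,60),(120,255,255))
    cs,h=cv2.findContours(blue,cv2.RETR_CCOMP,cv2.CHAIN_APPROX_NONE)
    for c,hh in zip(cs,h[0]):
        a=cv2.contourArea(c)
        if a>800:
            M=cv2.moments(c);px=(M['m10']/M['m00'],M['m01']/M['m00'])
            P=toplane(f,c[:,0],.024);print(n,'hole' if hh[3]>=0 else 'outer',a,np.round(px,1),np.round(circ(P),4))
    # felt: grey interior
    felt=cv2.inRange(hsv,(0,0,70),(179,60,190))
    cs,h=cv2.findContours(cv2.morphologyEx(felt,cv2.MORPH_CLOSE,np.ones((3,3))),cv2.RETR_EXTERNAL,cv2.CHAIN_APPROX_NONE)
    for c in cs:
        a=cv2.contourArea(c)
        if 600<a<6000:
            e=cv2.fitEllipse(c);hc=cv2.convexHull(c)[:,0];print(n,'felt',a,np.round(e[0],1),np.round(circ(toplane(f,hc,.020)),4))
    # purple glass
    pur=cv2.inRange(hsv,(115,60,25),(140,255,200))
    cs,h=cv2.findContours(pur,cv2.RETR_EXTERNAL,cv2.CHAIN_APPROX_NONE)
    for c in cs:
        a=cv2.contourArea(c)
        if a>80:
            e=cv2.fitEllipse(c);print(n,'purple',a,np.round(e[0],1),[np.round(circ(toplane(f,c[:,0],z+.020)),4).tolist() for z in(.066,.08,.048,.116)])
    w=cv2.inRange(hsv,(8,50,90),(28,200,255))
    cv2.imwrite(f"pics/{n}_x.png",cv2.resize(im[150:370,120:520] if n=="scene" else im[140:460,140:540],None,fx=2,fy=2 if n=="scene" else 1.8)[:,:,::-1][:600])
E
```

```text
scene outer 1001.0 [430.  363.8] [0.792  0.0861 0.0261]
scene outer 1200.0 [613.5 325.8] [0.7863 0.3698 0.0426]
scene outer 18242.5 [324.1 295.7] [ 0.632  -0.0274  0.1722]
scene hole 2394.5 [265.7 297.2] [ 0.6192 -0.1088  0.0478]
scene hole 2303.5 [327.2 288.2] [ 0.6247 -0.0152  0.0478]
scene hole 4406.5 [416.1 275.6] [0.6331 0.1251 0.0676]
scene outer 1317.5 [624.  268.5] [0.7051 0.446  0.0461]
scene felt 1530.5 [428.2 365.5] [0.791  0.084  0.0331]
scene felt 1390.0 [139.5 316.8] [ 0.6103 -0.2925  0.0539]
scene felt 1767.5 [265.5 296.7] [ 0.6153 -0.1086  0.0419]
scene felt 1706.0 [327.  287.9] [ 0.621  -0.0143  0.042 ]
scene felt 1644.0 [387.  279.2] [0.6267 0.0797 0.0419]
scene felt 1596.5 [445.8 270.9] [0.6324 0.1737 0.0418]
scene felt 1811.0 [130.6 252.6] [ 0.4659 -0.3098  0.0847]
scene felt 699.5 [177.5 238.4] [ 0.4535 -0.2291  0.0451]
scene felt 653.0 [234.1 228.9] [ 0.4528 -0.1352  0.0441]
scene felt 2098.0 [315.2 192.7] [0.255  0.0316 0.2436]
scene felt 2761.0 [564.9 163.1] [0.4247 0.496  0.0905]
scene felt 1090.0 [629.8 114.7] [0.4363 0.9882 0.3399]
scene felt 1074.5 [101.4 
[... 1120 characters left out ...]
 279.5] [ 0.5483 -0.0165  0.1745]
side felt 784.5 [277.7 183.9] [0.6392 0.1782 0.0454]
side felt 4689.5 [347.  484.3] [0.4313 0.0392 0.4767]
side purple 1002.5 [333.7 295. ] [[0.4402, -0.145, 0.024], [0.4293, -0.1546, 0.0231], [0.4543, -0.1326, 0.0253], [0.4012, -0.1794, 0.0206]]
side purple 1262.5 [410.7 292.7] [[0.5043, -0.2049, 0.0275], [0.4908, -0.2122, 0.0264], [0.5216, -0.1957, 0.0289], [0.4561, -0.2308, 0.0236]]
side purple 203.5 [280.  240.8] [[0.4651, -0.0271, 0.0135], [0.4532, -0.0415, 0.013], [0.4804, -0.0087, 0.0142], [0.4226, -0.0783, 0.0116]]
side purple 296.5 [361.5 179.1] [[0.6656, 0.0024, 0.0223], [0.6457, -0.0131, 0.0214], [0.6912, 0.0223, 0.0234], [0.5945, -0.053, 0.0191]]
```

View pics/scene_x.png

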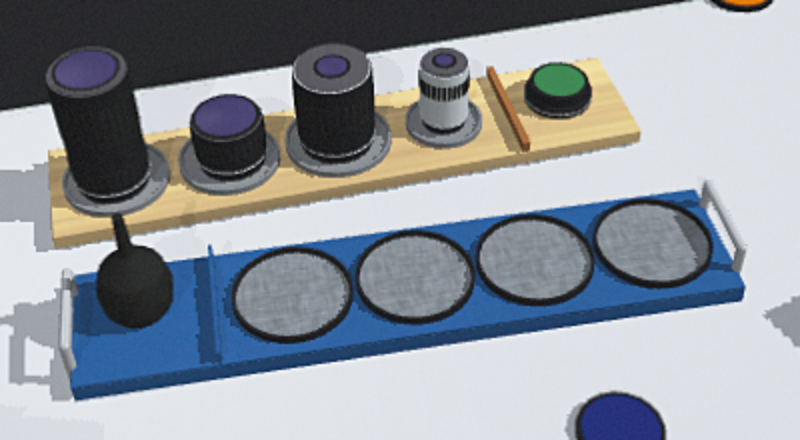

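```bash
python3 - <<'E'
from h import *
for n,(x0,x1,y0,y1) in {"scene":(325,360,165,195),"side":(215,255,205,235)}.items():
    f=arm.grab_frame(n);im=f["img"]
    hsv=cv2.cvtColor(im,cv2.COLOR_RGB2HSV)
    m=cv2.inRange(hsv,(112,50,25),(145,255,220))
    k=np.zeros_like(m);k[y0:y1,x0:x1]=m[y0:y1,x0:x1]
    ys,xs=np.nonzero(k);print(n,len(xs),xs.mean(),ys.mean(),np.round(toplane(f,[[xs.mean(),ys.mean()]],.020+.067),4))
s=arm.get_state();R=np.array(s['tcp_rot'])
from scipy.spatial.transform import Rotation as Ro
Rt=np.array([[1,0,0],[0,0,1],[0,-1,0]]).T.astype(float)
Rt=np.c_[[1,0,0],[0,0,-1],[0,1,0]].astype(float)
print(Ro.from_matrix(R.T@Rt).as_rotvec(), R.T@(np.array([.451,.052,.25])-s['eef_pos']))
E
```

```text
scene 54 341.1296296296296 178.87037037037038 [[0.4494 0.053  0.087 ]]
side 82 233.91463414634146 220.3780487804878 [[0.4508 0.0524 0.087 ]]
[ 1.92940381e-04  1.25502466e+00 -3.73250695e-04] [-0.38543277 -0.01879039 -0.41254763]
```

>>> apply_moves --increments '[{"dr":[0,0.14,0],"dp":[-0.039,-0.002,-0.041],"jaw":100},{"dr":[0,0.28,0],"dp":[-0.077,-0.004,-0.082],"jaw":100},{"dr":[0,0.42,0],"dp":[-0.116,-0.006,-0.124],"jaw":100},{"dr":[0,0.56,0],"dp":[-0.154,-0.008,-0.165],"jaw":100},{"dr":[0,0.7,0],"dp":[-0.193,-0.01,-0.206],"jaw":100},{"dr":[0,0.84,0],"dp":[-0.231,-0.012,-0.248],"jaw":100},{"dr":[0,0.98,0],"dp":[-0.27,-0.014,-0.289],"jaw":100},{"dr":[0,1.12,0],"dp":[-0.308,-0.016,-0.33],"jaw":100},{"dr":[0,1.255,0],"dp":[-0.347,-0.018,-0.371],"jaw":100},{"dr":[0,1.255,0],"dp":[-0.385,-0.019,-0.413],"jaw":100},{"dr":[0,1.255,0],"dp":[-0.385,-0.019,-0.413],"jaw":100},{"dr":[0,1.255,0],"dp":[-0.385,-0.019,-0.413],"jaw":100}]'

```text
time_s: 1.55
eef_pos: [0.4538, 0.0486, 0.2504]
tcp_rot: [[1.0, 0.002, 0.005], [-0.005, -0.001, 1.0], [0.002, -1.0, -0.001]]
contact_force: [0.1, 0.8, 0.2]
gripper_width: 0.0856
```

```bash
cat > st.py <<'E'
from h import *
import sys
s=arm.get_state();p=np.array(s['eef_pos']);R=np.array(s['tcp_rot'])
print('t',s['time_s'],'p',np.round(p,4),'w',round(s['gripper_width'],4),'F',np.round(s['contact_force'],1),'j',np.round(s['joints'],2));print(np.round(R,3).tolist())
if len(sys.argv)>3:
    t=np.array([float(v) for v in sys.argv[1:4]]);print('dp to target',np.round(R.T@(t-p),4))
if len(sys.argv)>4:
    f=arm.grab_frame(sys.argv[4]);cv2.imwrite("pics/"+sys.argv[5],f["img"][:,:,::-1])
E
python3 st.py .4502 .0527 .25 wrist w1.png
```

```text
t 1.55 p [0.4538 0.0486 0.2504] w 0.0856 F [0.1 0.8 0.2] j [-0.07  0.08 -0.2   1.29 -0.    1.51]
[[1.0, 0.002, 0.005], [-0.005, -0.001, 1.0], [0.002, -1.0, -0.001]]
dp to target [-0.0036  0.0004  0.0041]
```

View pics/w1.png

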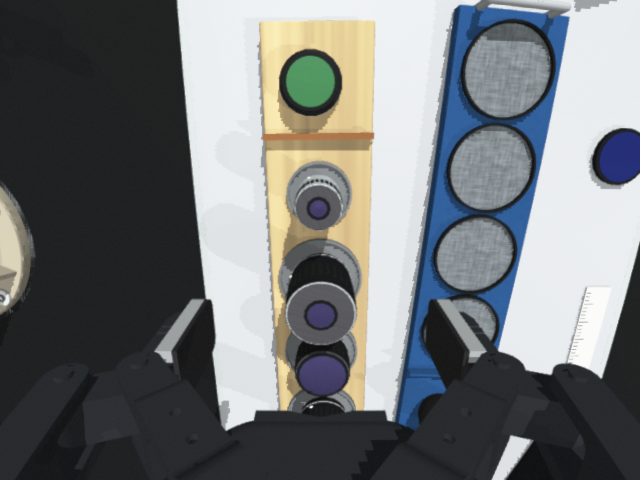

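Wrist view: the narrow lens's glass is at (318,208), middle's at (320,316) and short's at (322,372). The top two wells are at (507,68) and (490,168). I'll cross-check these by casting rays with the wrist calibration.

```bash
cat >> h.py <<'E'
def wristT(f,s):
    T=np.eye(4);T[:3,:3]=s['tcp_rot'];T[:3,3]=s['eef_pos']
    return np.linalg.inv(T@np.array(f["mount"]))
E
python3 - <<'E'
from h import *
s=arm.get_state();f=arm.grab_frame("wrist");T=wristT(f,s)
print(np.round(s['eef_pos'],4),np.round(s['dq'],3))
hsv=cv2.cvtColor(f["img"],cv2.COLOR_RGB2HSV)
m=cv2.inRange(hsv,(112,50,25),(145,255,220))
cs,_=cv2.findContours(m,cv2.RETR_EXTERNAL,cv2.CHAIN_APPROX_NONE)
for c in cs:
    if cv2.contourArea(c)>60:
        e=cv2.fitEllipse(c);print('glass',np.round(e[0],1),[np.round(circ(toplane(f,c[:,0],z+.021,T)),4).tolist() for z in(.066,.08,.048)])
felt=cv2.inRange(hsv,(0,0,70),(179,60,190))
cs,_=cv2.findContours(cv2.morphologyEx(felt,cv2.MORPH_CLOSE,np.ones((5,5))),cv2.RETR_EXTERNAL,cv2.CHAIN_APPROX_NONE)
for c in cs:
    a=cv2.contourArea(c)
    if 1500<a<9000: print('felt',a,np.round(cv2.fitEllipse(c)[0],1),np.round(circ(toplane(f,cv2.convexHull(c)[:,0],.02,T)),4))
E
```

```text
[0.4539 0.0486 0.2503] [ 0.072 -0.022 -0.032  0.016  0.023  0.069]
glass [322. 375.] [[0.4555, -0.1173, 0.0239], [0.4555, -0.1063, 0.0228], [0.4556, -0.1316, 0.0253]]
glass [320.2 315.2] [[0.4541, -0.049, 0.0133], [0.4541, -0.0411, 0.0127], [0.4541, -0.0593, 0.014]]
glass [317.8 208.3] [[0.4527, 0.054, 0.0076], [0.4527, 0.0573, 0.0073], [0.4526, 0.0499, 0.0081]]
glass [620.3 156.9] [[0.7133, 0.0984, 0.0209], [0.7015, 0.0996, 0.02], [0.7285, 0.0968, 0.0222]]
felt 1788.0 [468.2 323.7] [ 0.6118 -0.1131  0.0491]
felt 7609.0 [320.1 303.3] [ 0.454 -0.084  0.08 ]
felt 4250.5 [474.5 254. ] [ 0.624  -0.0149  0.0426]
felt 2187.0 [ 11.8 253.9] [0.0243 0.0078 0.1098]
felt 3429.0 [318.6 194.8] [0.4534 0.0516 0.035 ]
felt 5218.0 [490.4 167.7] [0.6298 0.0792 0.0427]
felt 6210.5 [507.1  69.7] [0.6357 0.1734 0.0426]
felt 1785.0 [226.1 217.7] [ 0.3982 -0.0155  0.2233]
```

>>> apply_moves --increments '[{"dr":[0,0,0],"dp":[-0.002,0.03,0.005],"jaw":100},{"dr":[0,0,0],"dp":[-0.002,0.07,0.005],"jaw":100},{"dr":[0,0,0],"dp":[-0.002,0.11,0.005],"jaw":100},{"dr":[0,0,0],"dp":[-0.002,0.13,0.005],"jaw":100},{"dr":[0,0,0],"dp":[-0.002,0.13,0.005],"jaw":100},{"dr":[0,0,0],"dp":[-0.002,0.13,0.005],"jaw":100}]'

```text
time_s: 2.25
eef_pos: [0.4491, 0.0585, 0.1208]
tcp_rot: [[1.0, -0.0, -0.002], [0.002, 0.0, 1.0], [-0.0, -1.0, 0.0]]
contact_force: [-0.1, -0.6, -0.6]
gripper_width: 0.0854
```

```bash
python3 st.py .452 .0535 .04 wrist w2.png; python3 st.py .452 .0535 .04
```

```text
t 2.25 p [0.4491 0.0585 0.1208] w 0.0854 F [-0.1 -0.6 -0.6] j [-0.05  0.15 -0.45  0.97  0.    1.52]
[[1.0, -0.0, -0.002], [0.002, 0.0, 1.0], [-0.0, -1.0, 0.0]]
dp to target [ 0.0029  0.0808 -0.005 ]
t 2.3 p [0.4501 0.0582 0.1216] w 0.0856 F [-0.2  0.2 -0.3] j [-0.05  0.15 -0.45  0.97  0.    1.52]
[[1.0, 0.002, -0.001], [0.001, 0.0, 1.0], [0.002, -1.0, 0.0]]
dp to target [ 0.0018  0.0816 -0.0047]
```

View pics/w2.png

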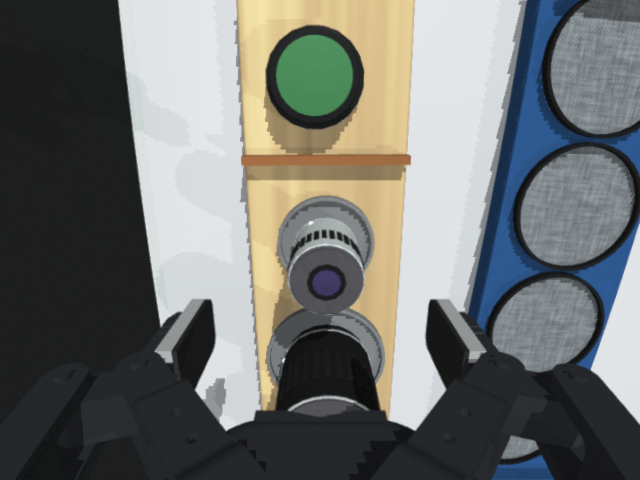

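The narrow lens's glass is now at (326,283), centred between the fingers. One more ray cast for it, then I'll descend.

```bash
python3 - <<'E'
from h import *
for i in range(2):
    s=arm.get_state();f=arm.grab_frame("wrist");T=wristT(f,s)
    print(np.round(s['eef_pos'],4),np.round(toplane(f,[[326.5,283]],.088,T),4))
E
```

```text
[0.4501 0.0582 0.1216] [[0.4539 0.0537 0.088 ]]
[0.4506 0.058  0.1219] [[0.4545 0.0533 0.088 ]]
```

>>> apply_moves --increments '[{"dr":[0,0,0],"dp":[0.003,0.01,-0.0045],"jaw":100},{"dr":[0,0,0],"dp":[0.003,0.045,-0.0045],"jaw":100},{"dr":[0,0,0],"dp":[0.003,0.08,-0.0045],"jaw":100},{"dr":[0,0,0],"dp":[0.003,0.08,-0.0045],"jaw":100},{"dr":[0,0,0],"dp":[0.003,0.08,-0.0045],"jaw":100},{"dr":[0,0,0],"dp":[0.003,0.08,-0.0045],"jaw":45},{"dr":[0,0,0],"dp":[0.003,0.08,-0.0045],"jaw":40},{"dr":[0,0,0],"dp":[0.003,0.08,-0.0045],"jaw":30},{"dr":[0,0,0],"dp":[0.003,0.08,-0.0045],"jaw":30},{"dr":[0,0,0],"dp":[0.003,0.08,-0.0045],"jaw":30},{"dr":[0,0,0],"dp":[0.003,0.08,-0.0045],"jaw":30},{"dr":[0,0,0],"dp":[0.003,0.08,-0.0045],"jaw":30}]' --squeeze 40

```text
time_s: 3.6
eef_pos: [0.4536, 0.0528, 0.0416]
tcp_rot: [[1.0, 0.002, -0.0], [0.0, -0.0, 1.0], [0.002, -1.0, -0.0]]
contact_force: [-0.8, 0.4, 5.6]
gripper_width: 0.0412
```

```bash
python3 st.py .452 .0535 .04 side s1.png; python3 st.py .452 .0535 .04 wrist w3.png
```

```text
t 3.6 p [0.4536 0.0528 0.0416] w 0.0412 F [-0.8  0.4  5.6] j [-0.06  0.24 -0.56  0.77 -0.    1.51]
[[1.0, 0.002, -0.0], [0.0, -0.0, 1.0], [0.002, -1.0, -0.0]]
dp to target [-0.0016  0.0016  0.0007]
t 3.65 p [0.4536 0.0528 0.0416] w 0.0412 F [-0.8 -0.7  5.7] j [-0.06  0.24 -0.56  0.77 -0.    1.51]
[[1.0, 0.002, -0.0], [0.0, -0.0, 1.0], [0.002, -1.0, -0.0]]
dp to target [-0.0016  0.0016  0.0007]
```

View pics/w3.png

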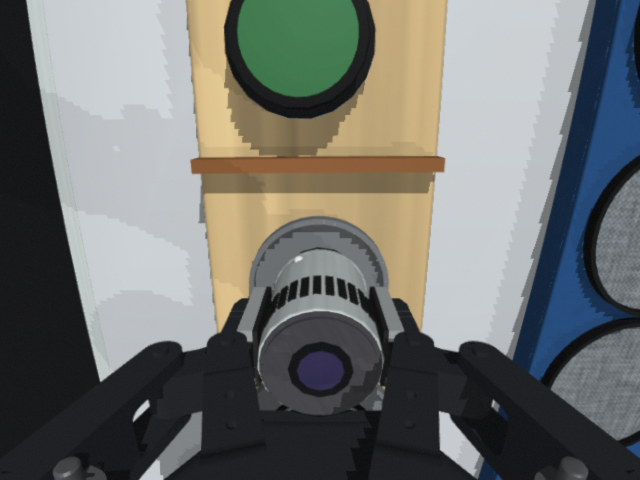

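View pics/s1.png

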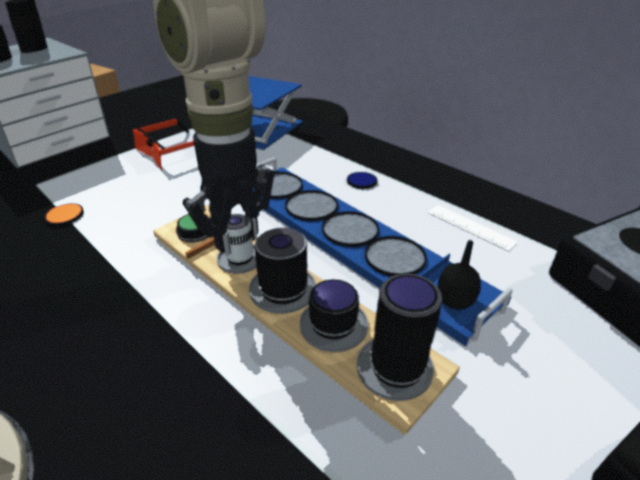

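>>> apply_moves --increments '[{"dr":[0,0,0],"dp":[0,-0.01,0],"jaw":30},{"dr":[0,0,0],"dp":[0,-0.035,0],"jaw":30},{"dr":[0,0,0],"dp":[0,-0.06,0],"jaw":30},{"dr":[0,0,0],"dp":[0.02,-0.06,0.013],"jaw":30},{"dr":[0,0,0],"dp":[0.05,-0.06,0.033],"jaw":30},{"dr":[0,0,0],"dp":[0.08,-0.06,0.053],"jaw":30},{"dr":[0,0,0],"dp":[0.11,-0.06,0.073],"jaw":30},{"dr":[0,0,0],"dp":[0.14,-0.06,0.093],"jaw":30},{"dr":[0,0,0],"dp":[0.168,-0.06,0.112],"jaw":30},{"dr":[0,0,0],"dp":[0.182,-0.06,0.121],"jaw":30},{"dr":[0,0,0],"dp":[0.182,-0.06,0.121],"jaw":30},{"dr":[0,0,0],"dp":[0.182,-0.06,0.121],"jaw":30}]'

```text
time_s: 4.9
eef_pos: [0.6339, 0.1738, 0.1001]
tcp_rot: [[1.0, -0.001, -0.0], [0.0, -0.0, 1.0], [-0.001, -1.0, -0.0]]
contact_force: [0.0, 0.7, -2.2]
gripper_width: 0.0413
```

>>> apply_moves --increments '[{"dr":[0,0,0],"dp":[0,0,0],"jaw":30},{"dr":[0,0,0],"dp":[0,0,0],"jaw":30}]'

```text
time_s: 5.1
eef_pos: [0.6337, 0.1733, 0.1006]
tcp_rot: [[1.0, -0.001, 0.001], [-0.001, -0.0, 1.0], [-0.001, -1.0, -0.0]]
contact_force: [0.2, -0.6, -1.3]
gripper_width: 0.0413
```

```bash
python3 st.py .6356 .1742 .0416 wrist w4.png; python3 st.py .6356 .1742 .0416 scene s2.png
```

```text
t 5.1 p [0.6337 0.1733 0.1006] w 0.0413 F [ 0.2 -0.6 -1.3] j [ 0.14  0.53  0.05  1.09 -0.    1.72]
[[1.0, -0.001, 0.001], [-0.001, -0.0, 1.0], [-0.001, -1.0, -0.0]]
dp to target [0.0019 0.059  0.0009]
t 5.15 p [0.6339 0.1733 0.1007] w 0.0411 F [-0.3  0.6 -2.2] j [0.14 0.53 0.06 1.09 0.   1.72]
[[1.0, -0.0, 0.001], [-0.001, -0.0, 1.0], [-0.0, -1.0, -0.0]]
dp to target [0.0017 0.0591 0.0009]
```

View pics/w4.png

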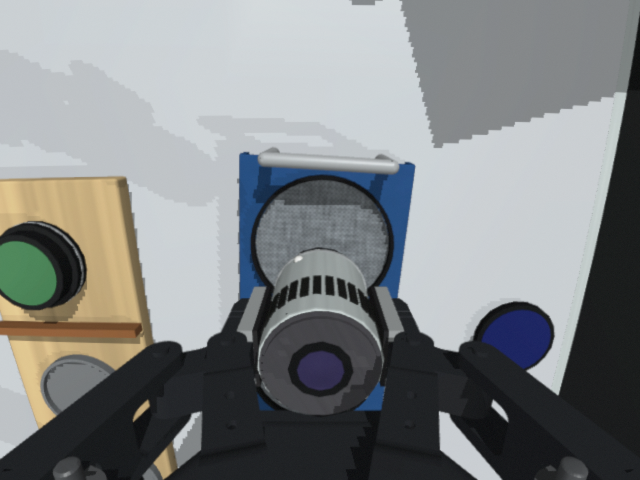

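View pics/s2.png

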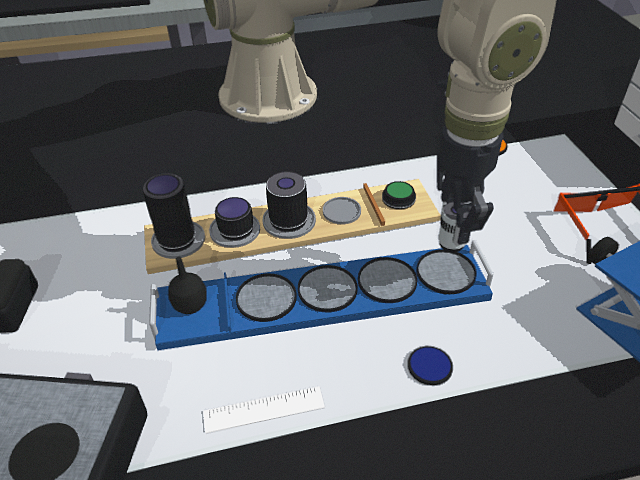

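The lens is held upright with well 1 under it. The black ring spans about x=251–393 (centre 322), and the lens axis is at 320. Descending, slowly at the end.

>>> apply_moves --increments '[{"dr":[0,0,0],"dp":[0.0018,0.02,0.001],"jaw":30},{"dr":[0,0,0],"dp":[0.0018,0.045,0.001],"jaw":30},{"dr":[0,0,0],"dp":[0.0018,0.054,0.001],"jaw":30},{"dr":[0,0,0],"dp":[0.0018,0.056,0.001],"jaw":30},{"dr":[0,0,0],"dp":[0.0018,0.057,0.001],"jaw":30},{"dr":[0,0,0],"dp":[0.0018,0.058,0.001],"jaw":30},{"dr":[0,0,0],"dp":[0.0018,0.0585,0.001],"jaw":30},{"dr":[0,0,0],"dp":[0.0018,0.0585,0.001],"jaw":30}]'

```text
time_s: 6.0
eef_pos: [0.6369, 0.175, 0.0426]
tcp_rot: [[1.0, 0.001, 0.0], [-0.0, 0.0, 1.0], [0.001, -1.0, 0.0]]
contact_force: [0.6, 0.2, -2.5]
gripper_width: 0.0409
```

```bash
python3 st.py .6356 .1742 .0416
```

```text
t 6.0 p [0.6369 0.175  0.0426] w 0.0409 F [ 0.6  0.2 -2.5] j [ 0.15  0.58 -0.01  0.98  0.    1.72]
[[1.0, 0.001, 0.0], [-0.0, 0.0, 1.0], [0.001, -1.0, 0.0]]
dp to target [-0.0013  0.001  -0.0008]
```

>>> apply_moves --increments '[{"dr":[0,0,0],"dp":[-0.001,0.0005,-0.0005],"jaw":30},{"dr":[0,0,0],"dp":[-0.001,0.001,-0.0005],"jaw":30},{"dr":[0,0,0],"dp":[-0.001,0.0012,-0.0005],"jaw":30},{"dr":[0,0,0],"dp":[-0.001,0.0012,-0.0005],"jaw":30}]'

```text
time_s: 6.4
eef_pos: [0.6357, 0.1744, 0.0417]
tcp_rot: [[1.0, 0.001, -0.0], [0.0, 0.0, 1.0], [0.001, -1.0, 0.0]]
contact_force: [-1.2, -0.8, 5.4]
gripper_width: 0.0408
```

>>> apply_moves --increments '[{"dr":[0,0,0],"dp":[0,0,0],"jaw":55},{"dr":[0,0,0],"dp":[0,0,0],"jaw":70},{"dr":[0,0,0],"dp":[0,0,0],"jaw":85},{"dr":[0,0,0],"dp":[0,0,0],"jaw":100},{"dr":[0,0,0],"dp":[0,0,0],"jaw":100},{"dr":[0,0,0],"dp":[0,-0.03,0],"jaw":100},{"dr":[0,0,0],"dp":[0,-0.075,0],"jaw":100},{"dr":[0,0,0],"dp":[0,-0.12,0],"jaw":100},{"dr":[0,0,0],"dp":[0,-0.12,0],"jaw":100},{"dr":[0,0,0],"dp":[0,-0.12,0],"jaw":100}]'

```text
time_s: 7.4
eef_pos: [0.6365, 0.1746, 0.1624]
tcp_rot: [[1.0, 0.004, -0.0], [0.0, 0.001, 1.0], [0.004, -1.0, 0.001]]
contact_force: [0.0, 0.4, 0.5]
gripper_width: 0.0854
```

```bash
python3 st.py .4535 -.0412 .162 wrist w5.png
```

```text
t 7.4 p [0.6365 0.1746 0.1624] w 0.0854 F [0.  0.4 0.5] j [0.15 0.5  0.16 1.23 0.   1.72]
[[1.0, 0.004, -0.0], [0.0, 0.001, 1.0], [0.004, -1.0, 0.001]]
dp to target [-0.183  -0.0004 -0.2157]
```

View pics/w5.png

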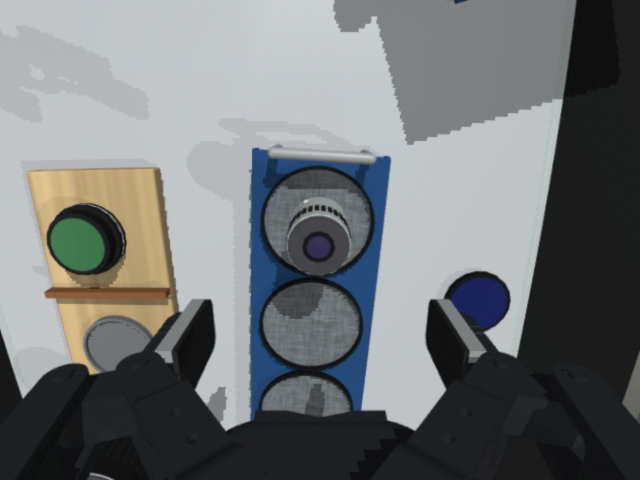

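The narrow lens stands in well 1, with its glass at (318,247) and the well ring centred near (318,220). Next is the middle lens.

>>> apply_moves --increments '[{"dr":[0,0,0],"dp":[-0.015,0,-0.018],"jaw":100},{"dr":[0,0,0],"dp":[-0.04,0,-0.047],"jaw":100},{"dr":[0,0,0],"dp":[-0.065,0,-0.077],"jaw":100},{"dr":[0,0,0],"dp":[-0.09,0,-0.106],"jaw":100},{"dr":[0,0,0],"dp":[-0.115,0,-0.136],"jaw":100},{"dr":[0,0,0],"dp":[-0.14,0,-0.165],"jaw":100},{"dr":[0,0,0],"dp":[-0.165,0,-0.195],"jaw":100},{"dr":[0,0,0],"dp":[-0.183,0,-0.2155],"jaw":100},{"dr":[0,0,0],"dp":[-0.183,0,-0.2155],"jaw":100},{"dr":[0,0,0],"dp":[-0.183,0,-0.2155],"jaw":100},{"dr":[0,0,0],"dp":[-0.183,0,-0.2155],"jaw":100},{"dr":[0,0,0],"dp":[-0.183,0,-0.2155],"jaw":100}]'

```text
time_s: 8.65
eef_pos: [0.4528, -0.0405, 0.1601]
tcp_rot: [[1.0, -0.001, -0.001], [0.001, 0.0, 1.0], [-0.001, -1.0, 0.0]]
contact_force: [0.9, 0.5, -0.2]
gripper_width: 0.0855
```

```bash
python3 st.py .4535 -.0412 .046 wrist w6.png; python3 - <<'E'
from h import *
s=arm.get_state();f=arm.grab_frame("wrist");T=wristT(f,s)
hsv=cv2.cvtColor(f["img"],cv2.COLOR_RGB2HSV)
m=cv2.inRange(hsv,(112,50,25),(145,255,220))
cs,_=cv2.findContours(m,cv2.RETR_EXTERNAL,cv2.CHAIN_APPROX_NONE)
for c in cs:
    if cv2.contourArea(c)>60:
        e=cv2.fitEllipse(c);print('glass',np.round(e[0],1),[np.round(circ(toplane(f,c[:,0],z+.021,T)),4).tolist() for z in(.066,.08,.048,.116)])
f=arm.grab_frame("scene");cv2.imwrite("pics/s3.png",f["img"][:,:,::-1])
E
```

```text
t 8.65 p [ 0.4528 -0.0405  0.1601] w 0.0855 F [ 0.9  0.5 -0.2] j [-0.27  0.12 -0.38  1.07  0.    1.3 ]
[[1.0, -0.001, -0.001], [0.001, 0.0, 1.0], [-0.001, -1.0, 0.0]]
dp to target [ 0.0008  0.1141 -0.0008]
glass [323.3 355.5] [[0.4554, -0.1188, 0.0232], [0.4553, -0.1088, 0.0217], [0.4556, -0.1317, 0.0251], [0.4549, -0.083, 0.0178]]
glass [321.9 258.5] [[0.4543, -0.0465, 0.0134], [0.4542, -0.0412, 0.0125], [0.4544, -0.0534, 0.0145], [0.454, -0.0274, 0.0103]]
```

View pics/w6.png

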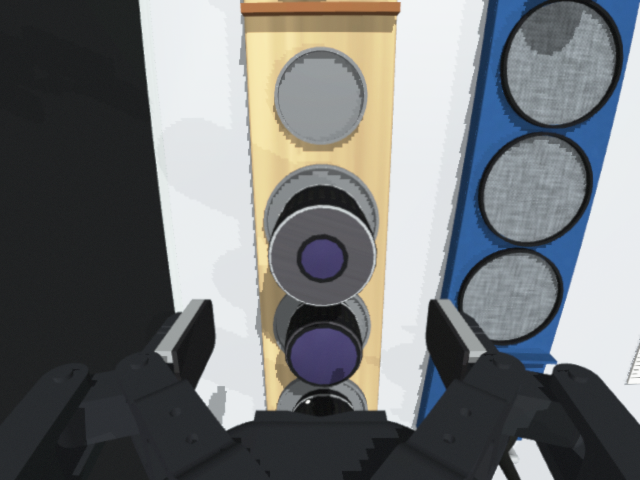

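View pics/s3.png

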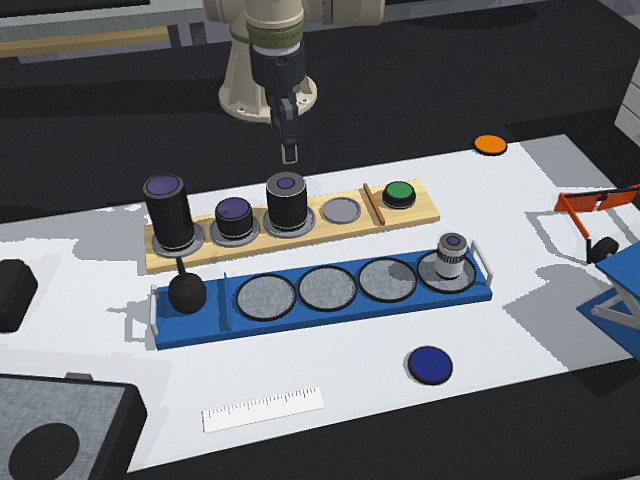

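The narrow lens stands upright in well 1 at (452,257). The middle lens's glass is at (322,258), which casts to (.454,-.041) with r=12.5 mm, as it should. Descending.

>>> apply_moves --increments '[{"dr":[0,0,0],"dp":[0.0012,0.015,-0.0008],"jaw":100},{"dr":[0,0,0],"dp":[0.0012,0.05,-0.0008],"jaw":100},{"dr":[0,0,0],"dp":[0.0012,0.09,-0.0008],"jaw":100},{"dr":[0,0,0],"dp":[0.0012,0.114,-0.0008],"jaw":100},{"dr":[0,0,0],"dp":[0.0012,0.114,-0.0008],"jaw":100},{"dr":[0,0,0],"dp":[0.0012,0.114,-0.0008],"jaw":100},{"dr":[0,0,0],"dp":[0.0012,0.114,-0.0008],"jaw":75},{"dr":[0,0,0],"dp":[0.0012,0.114,-0.0008],"jaw":60},{"dr":[0,0,0],"dp":[0.0012,0.114,-0.0008],"jaw":60},{"dr":[0,0,0],"dp":[0.0012,0.114,-0.0008],"jaw":60},{"dr":[0,0,0],"dp":[0.0012,0.114,-0.0008],"jaw":60},{"dr":[0,0,0],"dp":[0.0012,0.114,-0.0008],"jaw":60}]' --squeeze 50

```text
time_s: 10.0
eef_pos: [0.4551, -0.0423, 0.0485]
tcp_rot: [[1.0, 0.003, -0.0], [0.0, -0.001, 1.0], [0.003, -1.0, -0.001]]
contact_force: [-0.3, 0.2, 5.8]
gripper_width: 0.0653
```

```bash
python3 st.py .6296 .0800 .046
```

```text
t 10.0 p [ 0.4551 -0.0423  0.0485] w 0.0653 F [-0.3  0.2  5.8] j [-0.27  0.23 -0.55  0.79  0.    1.3 ]
[[1.0, 0.003, -0.0], [0.0, -0.001, 1.0], [0.003, -1.0, -0.001]]
dp to target [0.1745 0.003  0.1223]
```

>>> apply_moves --increments '[{"dr":[0,0,0],"dp":[0,-0.01,0],"jaw":60},{"dr":[0,0,0],"dp":[0,-0.035,0],"jaw":60},{"dr":[0,0,0],"dp":[0,-0.06,0],"jaw":60},{"dr":[0,0,0],"dp":[0.02,-0.06,0.014],"jaw":60},{"dr":[0,0,0],"dp":[0.05,-0.06,0.035],"jaw":60},{"dr":[0,0,0],"dp":[0.08,-0.06,0.055],"jaw":60},{"dr":[0,0,0],"dp":[0.11,-0.06,0.076],"jaw":60},{"dr":[0,0,0],"dp":[0.14,-0.06,0.097],"jaw":60},{"dr":[0,0,0],"dp":[0.165,-0.06,0.114],"jaw":60},{"dr":[0,0,0],"dp":[0.1745,-0.06,0.121],"jaw":60},{"dr":[0,0,0],"dp":[0.1745,-0.06,0.121],"jaw":60},{"dr":[0,0,0],"dp":[0.1745,-0.06,0.121],"jaw":60}]'

```text
time_s: 11.2
eef_pos: [0.6274, 0.079, 0.1065]
tcp_rot: [[1.0, -0.001, -0.0], [0.0, -0.0, 1.0], [-0.001, -1.0, -0.0]]
contact_force: [0.1, 0.2, -3.8]
gripper_width: 0.0651
```

>>> apply_moves --increments '[{"dr":[0,0,0],"dp":[0,0,0],"jaw":60},{"dr":[0,0,0],"dp":[0,0,0],"jaw":60}]'

```text
time_s: 11.4
eef_pos: [0.6273, 0.0784, 0.1068]
tcp_rot: [[1.0, -0.0, 0.001], [-0.001, -0.0, 1.0], [-0.0, -1.0, -0.0]]
contact_force: [-0.3, -0.6, -4.1]
gripper_width: 0.0647
```

```bash
python3 st.py .6296 .0788 .0485 wrist w7.png;  python3 st.py .6296 .0788 .0485 scene s4.png
```

```text
t 11.4 p [0.6273 0.0784 0.1068] w 0.0647 F [-0.3 -0.6 -4.1] j [-0.    0.48 -0.01  1.08 -0.    1.57]
[[1.0, -0.0, 0.001], [-0.001, -0.0, 1.0], [-0.0, -1.0, -0.0]]
dp to target [0.0023 0.0583 0.0004]
t 11.45 p [0.6275 0.0785 0.1069] w 0.0649 F [-0.1  0.1 -3.9] j [-0.    0.48 -0.01  1.08  0.    1.57]
[[1.0, -0.0, 0.001], [-0.001, 0.0, 1.0], [-0.0, -1.0, 0.0]]
dp to target [0.0021 0.0584 0.0003]
```

View pics/w7.png

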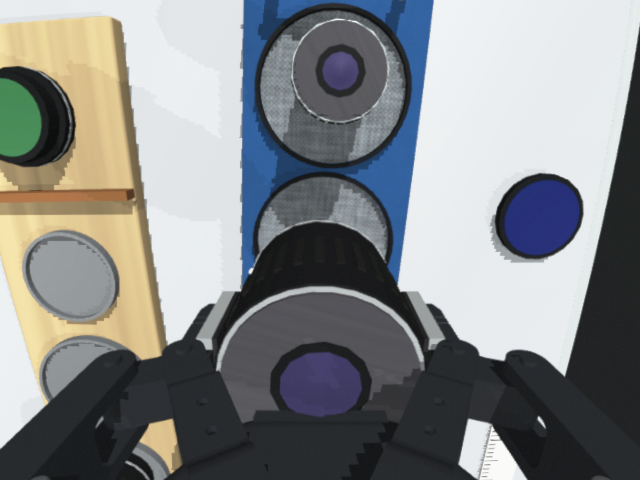

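View pics/s4.png

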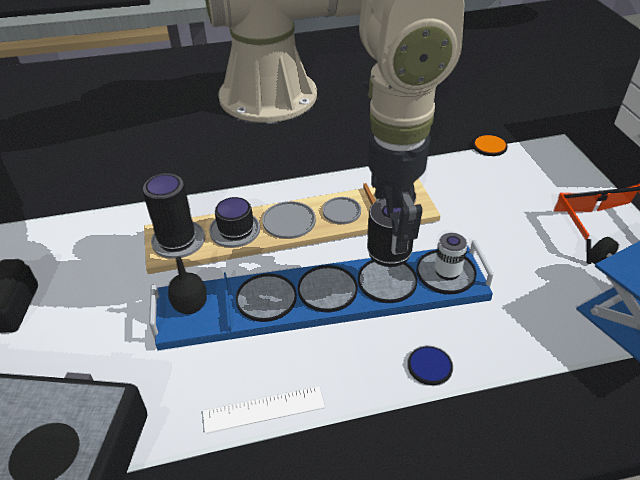

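The middle lens hangs upright above well 2, and the narrow lens stands in well 1. Lowering.

>>> apply_moves --increments '[{"dr":[0,0,0],"dp":[0.0012,0.02,0],"jaw":60},{"dr":[0,0,0],"dp":[0.0012,0.045,0],"jaw":60},{"dr":[0,0,0],"dp":[0.0012,0.054,0],"jaw":60},{"dr":[0,0,0],"dp":[0.0012,0.056,0],"jaw":60},{"dr":[0,0,0],"dp":[0.0012,0.057,0],"jaw":60},{"dr":[0,0,0],"dp":[0.0012,0.058,0],"jaw":60},{"dr":[0,0,0],"dp":[0.0012,0.0585,0],"jaw":60},{"dr":[0,0,0],"dp":[0.0012,0.0585,0],"jaw":60}]'

```text
time_s: 12.3
eef_pos: [0.6298, 0.0791, 0.0488]
tcp_rot: [[1.0, 0.001, -0.0], [0.0, 0.0, 1.0], [0.001, -1.0, 0.0]]
contact_force: [0.3, 0.3, -3.9]
gripper_width: 0.0648
```

```bash
python3 st.py .6296 .0788 .0485
```

```text
t 12.3 p [0.6298 0.0791 0.0488] w 0.0648 F [ 0.3  0.3 -3.9] j [-0.    0.53 -0.08  0.95  0.    1.57]
[[1.0, 0.001, -0.0], [0.0, 0.0, 1.0], [0.001, -1.0, 0.0]]
dp to target [-0.0002  0.0003 -0.0003]
```

>>> apply_moves --increments '[{"dr":[0,0,0],"dp":[0,0.0005,0],"jaw":60},{"dr":[0,0,0],"dp":[0,0.001,0],"jaw":60},{"dr":[0,0,0],"dp":[0,0.001,0],"jaw":60}]'

```text
time_s: 12.6
eef_pos: [0.6298, 0.0791, 0.0485]
tcp_rot: [[1.0, 0.002, -0.0], [0.0, 0.0, 1.0], [0.002, -1.0, 0.0]]
contact_force: [-2.7, 0.8, 5.0]
gripper_width: 0.0651
```

Contact at 5 N. Releasing and lifting off.

>>> apply_moves --increments '[{"dr":[0,0,0],"dp":[0,0,0],"jaw":80},{"dr":[0,0,0],"dp":[0,0,0],"jaw":90},{"dr":[0,0,0],"dp":[0,0,0],"jaw":100},{"dr":[0,0,0],"dp":[0,0,0],"jaw":100},{"dr":[0,0,0],"dp":[0,0,0],"jaw":100},{"dr":[0,0,0],"dp":[0,-0.03,0],"jaw":100},{"dr":[0,0,0],"dp":[0,-0.075,0],"jaw":100},{"dr":[0,0,0],"dp":[0,-0.11,0],"jaw":100},{"dr":[0,0,0],"dp":[0,-0.11,0],"jaw":100},{"dr":[0,0,0],"dp":[0,-0.11,0],"jaw":100}]'

```text
time_s: 13.6
eef_pos: [0.6301, 0.0791, 0.1583]
tcp_rot: [[1.0, 0.003, -0.0], [0.0, 0.0, 1.0], [0.003, -1.0, 0.0]]
contact_force: [0.5, -0.6, -0.7]
gripper_width: 0.0852
```

```bash
python3 st.py .4555 -.1318 .16 wrist w8.png
```

```text
t 13.6 p [0.6301 0.0791 0.1583] w 0.0852 F [ 0.5 -0.6 -0.7] j [-0.    0.45  0.08  1.19  0.    1.57]
[[1.0, 0.003, -0.0], [0.0, 0.0, 1.0], [0.003, -1.0, 0.0]]
dp to target [-0.1746 -0.0022 -0.2109]
```

View pics/w8.png

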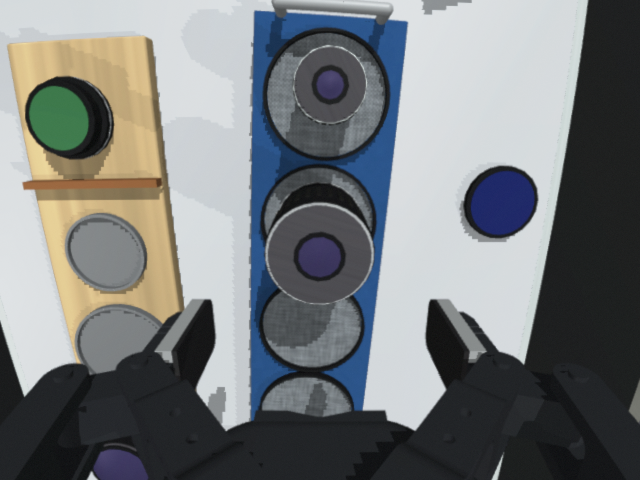

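The middle lens stands in well 2, glass at (320,257). On to the short lens.

>>> apply_moves --increments '[{"dr":[0,0,0],"dp":[-0.015,0,-0.018],"jaw":100},{"dr":[0,0,0],"dp":[-0.04,0,-0.048],"jaw":100},{"dr":[0,0,0],"dp":[-0.065,0,-0.078],"jaw":100},{"dr":[0,0,0],"dp":[-0.09,0,-0.108],"jaw":100},{"dr":[0,0,0],"dp":[-0.115,0,-0.139],"jaw":100},{"dr":[0,0,0],"dp":[-0.14,0,-0.169],"jaw":100},{"dr":[0,0,0],"dp":[-0.162,0,-0.196],"jaw":100},{"dr":[0,0,0],"dp":[-0.1746,0,-0.211],"jaw":100},{"dr":[0,0,0],"dp":[-0.1746,0,-0.211],"jaw":100},{"dr":[0,0,0],"dp":[-0.1746,0,-0.211],"jaw":100},{"dr":[0,0,0],"dp":[-0.1746,0,-0.211],"jaw":100},{"dr":[0,0,0],"dp":[-0.1746,0,-0.211],"jaw":100}]'

```text
time_s: 14.85
eef_pos: [0.4551, -0.1311, 0.1567]
tcp_rot: [[1.0, -0.0, -0.001], [0.001, 0.001, 1.0], [-0.0, -1.0, 0.001]]
contact_force: [-0.2, 0.2, 0.1]
gripper_width: 0.0854
```

```bash
python3 st.py .4555 -.1318 .031 wrist w9.png; python3 - <<'E'
from h import *
s=arm.get_state();f=arm.grab_frame("wrist");T=wristT(f,s)
hsv=cv2.cvtColor(f["img"],cv2.COLOR_RGB2HSV)
m=cv2.inRange(hsv,(112,50,25),(145,255,220))
cs,_=cv2.findContours(m,cv2.RETR_EXTERNAL,cv2.CHAIN_APPROX_NONE)
for c in cs:
    if cv2.contourArea(c)>60:
        e=cv2.fitEllipse(c);print('glass',np.round(e[0],1),[np.round(circ(toplane(f,c[:,0],z+.020,T)),4).tolist() for z in(.048,.116)])
E
```

```text
t 14.85 p [ 0.4551 -0.1311  0.1567] w 0.0854 F [-0.2  0.2  0.1] j [-0.45  0.16 -0.34  1.07  0.    1.12]
[[1.0, -0.0, -0.001], [0.001, 0.001, 1.0], [-0.0, -1.0, 0.001]]
dp to target [ 0.0004  0.1257 -0.0008]
glass [321.  413.8] [[0.4566, -0.2744, 0.0069], [0.4562, -0.2099, 0.0048]]
glass [320.3 242.4] [[0.4556, -0.1322, 0.0251], [0.4556, -0.1095, 0.0178]]
```

View pics/w9.png

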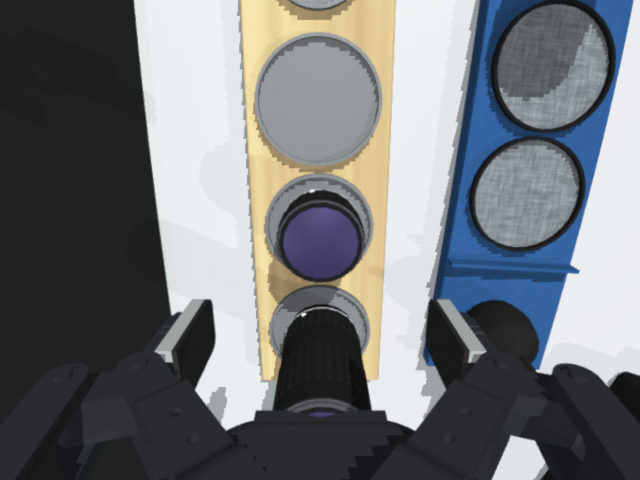

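The short lens's glass is at (320,242), which casts to (.4556,-.1322) with r=25 mm, as it should. The body will pass about 25 mm clear of the tall lens. Descending.

>>> apply_moves --increments '[{"dr":[0,0,0],"dp":[0.0005,0.015,-0.001],"jaw":100},{"dr":[0,0,0],"dp":[0.0005,0.05,-0.001],"jaw":100},{"dr":[0,0,0],"dp":[0.0005,0.09,-0.001],"jaw":100},{"dr":[0,0,0],"dp":[0.0005,0.115,-0.001],"jaw":100},{"dr":[0,0,0],"dp":[0.0005,0.128,-0.001],"jaw":100},{"dr":[0,0,0],"dp":[0.0005,0.128,-0.001],"jaw":100},{"dr":[0,0,0],"dp":[0.0005,0.128,-0.001],"jaw":75},{"dr":[0,0,0],"dp":[0.0005,0.128,-0.001],"jaw":55},{"dr":[0,0,0],"dp":[0.0005,0.128,-0.001],"jaw":55},{"dr":[0,0,0],"dp":[0.0005,0.128,-0.001],"jaw":55},{"dr":[0,0,0],"dp":[0.0005,0.128,-0.001],"jaw":55},{"dr":[0,0,0],"dp":[0.0005,0.128,-0.001],"jaw":55}]' --squeeze 50

```text
time_s: 16.15
eef_pos: [0.4564, -0.1333, 0.0304]
tcp_rot: [[1.0, 0.003, -0.0], [0.0, -0.001, 1.0], [0.003, -1.0, -0.001]]
contact_force: [-0.8, 1.5, 6.5]
gripper_width: 0.0588
```

```bash
python3 st.py .6237 -.0143 .031 side s5.png; python3 st.py .6237 -.0143 .031 wrist w10.png
```

```text
t 16.15 p [ 0.4564 -0.1333  0.0304] w 0.0588 F [-0.8  1.5  6.5] j [-0.45  0.29 -0.53  0.75  0.    1.12]
[[1.0, 0.003, -0.0], [0.0, -0.001, 1.0], [0.003, -1.0, -0.001]]
dp to target [ 0.1673 -0.0002  0.119 ]
t 16.2 p [ 0.4565 -0.1333  0.0304] w 0.0588 F [-0.9  1.1  5.8] j [-0.45  0.29 -0.53  0.75  0.    1.12]
[[1.0, 0.003, -0.0], [0.0, -0.001, 1.0], [0.003, -1.0, -0.001]]
dp to target [ 0.1673 -0.0002  0.119 ]
```

View pics/w10.png

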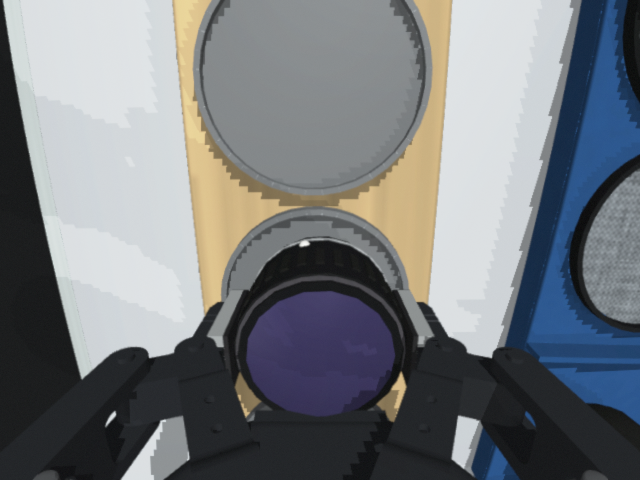

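The short lens is gripped and centred (jaw width 59 mm). Lifting and carrying it to well 3.

>>> apply_moves --increments '[{"dr":[0,0,0],"dp":[0,-0.01,0],"jaw":55},{"dr":[0,0,0],"dp":[0,-0.035,0],"jaw":55},{"dr":[0,0,0],"dp":[0,-0.06,0],"jaw":55},{"dr":[0,0,0],"dp":[0.02,-0.06,0.014],"jaw":55},{"dr":[0,0,0],"dp":[0.05,-0.06,0.035],"jaw":55},{"dr":[0,0,0],"dp":[0.08,-0.06,0.056],"jaw":55},{"dr":[0,0,0],"dp":[0.11,-0.06,0.078],"jaw":55},{"dr":[0,0,0],"dp":[0.14,-0.06,0.099],"jaw":55},{"dr":[0,0,0],"dp":[0.16,-0.06,0.113],"jaw":55},{"dr":[0,0,0],"dp":[0.168,-0.06,0.118],"jaw":55},{"dr":[0,0,0],"dp":[0.168,-0.06,0.118],"jaw":55},{"dr":[0,0,0],"dp":[0.168,-0.06,0.118],"jaw":55}]'

```text
time_s: 17.45
eef_pos: [0.622, -0.0153, 0.0888]
tcp_rot: [[1.0, -0.002, 0.0], [-0.0, -0.0, 1.0], [-0.002, -1.0, -0.0]]
contact_force: [0.4, 0.1, -2.9]
gripper_width: 0.0588
```

>>> apply_moves --increments '[{"dr":[0,0,0],"dp":[0,0,0],"jaw":55},{"dr":[0,0,0],"dp":[0,0,0],"jaw":55}]'

```text
time_s: 17.65
eef_pos: [0.6223, -0.0157, 0.0892]
tcp_rot: [[1.0, -0.001, 0.001], [-0.001, 0.0, 1.0], [-0.001, -1.0, 0.0]]
contact_force: [-0.0, -0.1, -2.4]
gripper_width: 0.0587
```

```bash
python3 st.py .6237 -.0153 .0304 wrist w11.png;  python3 st.py .6237 -.0153 .0304 scene s6.png
```

```text
t 17.65 p [ 0.6223 -0.0157  0.0892] w 0.0587 F [-0.  -0.1 -2.4] j [-0.15  0.48 -0.07  1.03 -0.    1.42]
[[1.0, -0.001, 0.001], [-0.001, 0.0, 1.0], [-0.001, -1.0, 0.0]]
dp to target [0.0014 0.0588 0.0004]
t 17.7 p [ 0.6225 -0.0156  0.0893] w 0.0589 F [-0.   0.3 -3.7] j [-0.15  0.48 -0.06  1.03 -0.    1.42]
[[1.0, -0.0, 0.001], [-0.001, 0.0, 1.0], [-0.0, -1.0, 0.0]]
dp to target [0.0012 0.0589 0.0003]
```

View pics/w11.png

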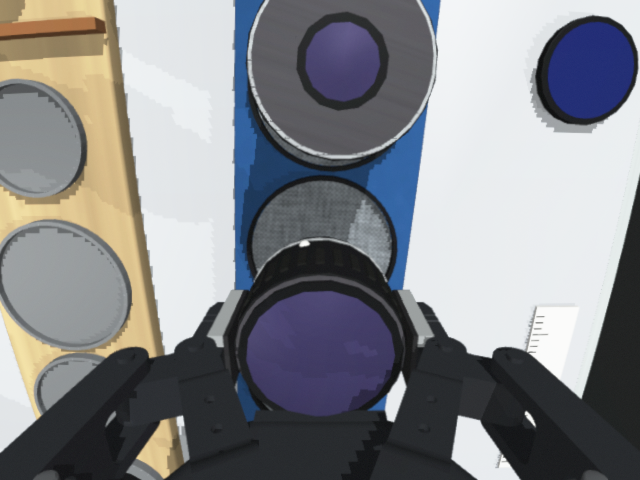

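View pics/s6.png

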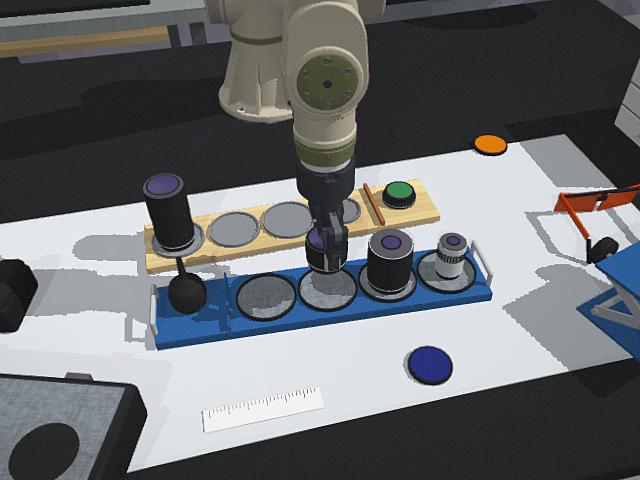

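The short lens is above well 3 (ring centred near x=322). The middle and narrow lenses stand upright. Lowering.

>>> apply_moves --increments '[{"dr":[0,0,0],"dp":[0.0005,0.02,0],"jaw":55},{"dr":[0,0,0],"dp":[0.0005,0.045,0],"jaw":55},{"dr":[0,0,0],"dp":[0.0005,0.054,0],"jaw":55},{"dr":[0,0,0],"dp":[0.0005,0.056,0],"jaw":55},{"dr":[0,0,0],"dp":[0.0005,0.057,0],"jaw":55},{"dr":[0,0,0],"dp":[0.0005,0.058,0],"jaw":55},{"dr":[0,0,0],"dp":[0.0005,0.0585,0],"jaw":55},{"dr":[0,0,0],"dp":[0.0005,0.0585,0],"jaw":55}]'

```text
time_s: 18.55
eef_pos: [0.6242, -0.015, 0.0313]
tcp_rot: [[1.0, 0.001, -0.0], [0.0, -0.0, 1.0], [0.001, -1.0, -0.0]]
contact_force: [-0.3, 0.4, -1.5]
gripper_width: 0.059
```

>>> apply_moves --increments '[{"dr":[0,0,0],"dp":[0,0.0005,0],"jaw":55},{"dr":[0,0,0],"dp":[0,0.001,0],"jaw":55},{"dr":[0,0,0],"dp":[0,0.001,0],"jaw":55}]'

```text
time_s: 18.85
eef_pos: [0.6241, -0.0149, 0.0304]
tcp_rot: [[1.0, 0.001, -0.0], [0.0, -0.0, 1.0], [0.001, -1.0, -0.0]]
contact_force: [-1.4, 0.5, 4.0]
gripper_width: 0.0591
```

Contact at 4 N. Releasing.

>>> apply_moves --increments '[{"dr":[0,0,0],"dp":[0,0,0],"jaw":75},{"dr":[0,0,0],"dp":[0,0,0],"jaw":88},{"dr":[0,0,0],"dp":[0,0,0],"jaw":100},{"dr":[0,0,0],"dp":[0,0,0],"jaw":100},{"dr":[0,0,0],"dp":[0,0,0],"jaw":100},{"dr":[0,0,0],"dp":[0,-0.03,0],"jaw":100},{"dr":[0,0,0],"dp":[0,-0.075,0],"jaw":100},{"dr":[0,0,0],"dp":[0,-0.12,0],"jaw":100},{"dr":[0,0,0],"dp":[0,-0.16,0],"jaw":100},{"dr":[0,0,0],"dp":[0,-0.17,0],"jaw":100},{"dr":[0,0,0],"dp":[0,-0.17,0],"jaw":100}]'

```text
time_s: 19.95
eef_pos: [0.6251, -0.0151, 0.2019]
tcp_rot: [[1.0, 0.005, -0.0], [0.0, -0.001, 1.0], [0.005, -1.0, -0.001]]
contact_force: [-0.3, 0.0, 0.3]
gripper_width: 0.0854
```

```bash
python3 st.py .456 -.231 .2 wrist w12.png
```

```text
t 19.95 p [ 0.6251 -0.0151  0.2019] w 0.0854 F [-0.3  0.   0.3] j [-0.15  0.42  0.12  1.27  0.    1.42]
[[1.0, 0.005, -0.0], [0.0, -0.001, 1.0], [0.005, -1.0, -0.001]]
dp to target [-0.1691  0.0013 -0.2159]
```

View pics/w12.png

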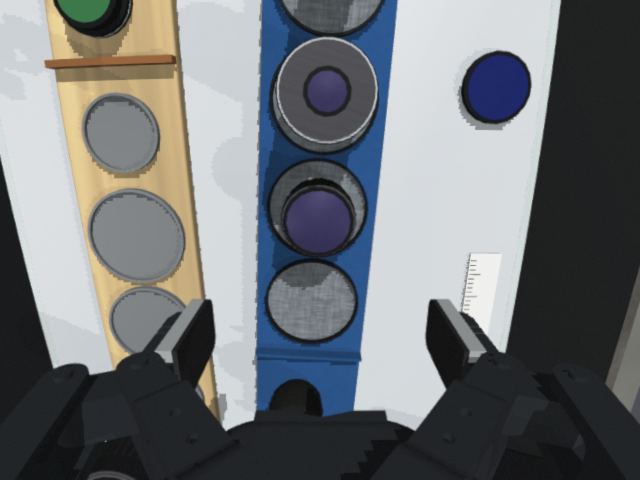

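The short lens stands in well 3, glass at (319,222). Last is the tall lens.

>>> apply_moves --increments '[{"dr":[0,0,0],"dp":[-0.015,0,-0.019],"jaw":100},{"dr":[0,0,0],"dp":[-0.04,0,-0.051],"jaw":100},{"dr":[0,0,0],"dp":[-0.065,0,-0.083],"jaw":100},{"dr":[0,0,0],"dp":[-0.09,0,-0.115],"jaw":100},{"dr":[0,0,0],"dp":[-0.115,0,-0.147],"jaw":100},{"dr":[0,0,0],"dp":[-0.14,0,-0.179],"jaw":100},{"dr":[0,0,0],"dp":[-0.16,0,-0.204],"jaw":100},{"dr":[0,0,0],"dp":[-0.169,0,-0.216],"jaw":100},{"dr":[0,0,0],"dp":[-0.169,0,-0.216],"jaw":100},{"dr":[0,0,0],"dp":[-0.169,0,-0.216],"jaw":100},{"dr":[0,0,0],"dp":[-0.169,0,-0.216],"jaw":100},{"dr":[0,0,0],"dp":[-0.169,0,-0.216],"jaw":100}]'

```text
time_s: 21.2
eef_pos: [0.4553, -0.23, 0.1992]
tcp_rot: [[1.0, -0.0, -0.002], [0.002, 0.001, 1.0], [-0.0, -1.0, 0.001]]
contact_force: [0.4, 0.0, -0.2]
gripper_width: 0.0853
```

```bash
python3 st.py .456 -.231 .08 wrist w13.png; python3 - <<'E'
from h import *
s=arm.get_state();f=arm.grab_frame("wrist");T=wristT(f,s)
hsv=cv2.cvtColor(f["img"],cv2.COLOR_RGB2HSV)
m=cv2.inRange(hsv,(112,50,25),(145,255,220))
cs,_=cv2.findContours(m,cv2.RETR_EXTERNAL,cv2.CHAIN_APPROX_NONE)
for c in cs:
    if cv2.contourArea(c)>60:
        e=cv2.fitEllipse(c);print('glass',np.round(e[0],1),[np.round(circ(toplane(f,c[:,0],z+.020,T)),4).tolist() for z in(.048,.116)])
E
```

```text
t 21.2 p [ 0.4553 -0.23    0.1992] w 0.0853 F [ 0.4  0.  -0.2] j [-0.63  0.2  -0.18  1.19  0.    0.94]
[[1.0, -0.0, -0.002], [0.002, 0.001, 1.0], [-0.0, -1.0, 0.001]]
dp to target [ 0.0007  0.1192 -0.0011]
glass [321.7 255.2] [[0.457, -0.2562, 0.0307], [0.4566, -0.2308, 0.0231]]
```

View pics/w13.png

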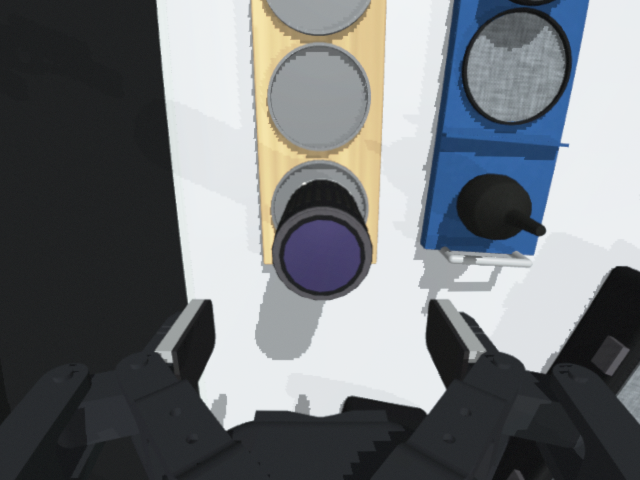

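The tall lens's glass is at (322,255), which casts to (.4566,-.2308) with r=23 mm, as it should. Descending to TCP z=0.08, which leaves the gripper body about 12 mm above the glass.

>>> apply_moves --increments '[{"dr":[0,0,0],"dp":[0.001,0.015,-0.0008],"jaw":100},{"dr":[0,0,0],"dp":[0.001,0.05,-0.0008],"jaw":100},{"dr":[0,0,0],"dp":[0.001,0.09,-0.0008],"jaw":100},{"dr":[0,0,0],"dp":[0.001,0.118,-0.0008],"jaw":100},{"dr":[0,0,0],"dp":[0.001,0.118,-0.0008],"jaw":100},{"dr":[0,0,0],"dp":[0.001,0.118,-0.0008],"jaw":100},{"dr":[0,0,0],"dp":[0.001,0.118,-0.0008],"jaw":75},{"dr":[0,0,0],"dp":[0.001,0.118,-0.0008],"jaw":55},{"dr":[0,0,0],"dp":[0.001,0.118,-0.0008],"jaw":55},{"dr":[0,0,0],"dp":[0.001,0.118,-0.0008],"jaw":55},{"dr":[0,0,0],"dp":[0.001,0.118,-0.0008],"jaw":55},{"dr":[0,0,0],"dp":[0.001,0.118,-0.0008],"jaw":55}]' --squeeze 50

```text
time_s: 22.5
eef_pos: [0.4569, -0.2326, 0.0837]
tcp_rot: [[1.0, 0.003, 0.0], [-0.0, -0.002, 1.0], [0.003, -1.0, -0.002]]
contact_force: [-1.7, 0.6, 6.6]
gripper_width: 0.061
```

```bash
python3 st.py .6178 -.1085 .08
```

```text
t 22.5 p [ 0.4569 -0.2326  0.0837] w 0.061 F [-1.7  0.6  6.6] j [-0.63  0.29 -0.37  0.91  0.    0.94]
[[1.0, 0.003, 0.0], [-0.0, -0.002, 1.0], [0.003, -1.0, -0.002]]
dp to target [0.1609 0.0039 0.1241]
```

To keep the fingers off the blower, I'll lift, move left along the board first, then out to the rack.

>>> apply_moves --increments '[{"dr":[0,0,0],"dp":[0,-0.01,0],"jaw":55},{"dr":[0,0,0],"dp":[0,-0.035,0],"jaw":55},{"dr":[0,0,0],"dp":[0,-0.06,0.01],"jaw":55},{"dr":[0,0,0],"dp":[0,-0.06,0.04],"jaw":55},{"dr":[0,0,0],"dp":[0,-0.06,0.075],"jaw":55},{"dr":[0,0,0],"dp":[0.01,-0.06,0.105],"jaw":55},{"dr":[0,0,0],"dp":[0.035,-0.06,0.1225],"jaw":55},{"dr":[0,0,0],"dp":[0.07,-0.06,0.1225],"jaw":55},{"dr":[0,0,0],"dp":[0.105,-0.06,0.1225],"jaw":55},{"dr":[0,0,0],"dp":[0.14,-0.06,0.1225],"jaw":55},{"dr":[0,0,0],"dp":[0.161,-0.06,0.1225],"jaw":55},{"dr":[0,0,0],"dp":[0.161,-0.06,0.1225],"jaw":55}]'

```text
time_s: 23.7
eef_pos: [0.6193, -0.1092, 0.1412]
tcp_rot: [[1.0, 0.001, -0.001], [0.001, -0.0, 1.0], [0.001, -1.0, -0.0]]
contact_force: [-0.8, -0.1, -4.4]
gripper_width: 0.061
```

>>> apply_moves --increments '[{"dr":[0,0,0],"dp":[0,0,0],"jaw":55},{"dr":[0,0,0],"dp":[0,0,0],"jaw":55},{"dr":[0,0,0],"dp":[0,0,0],"jaw":55}]'

```text
time_s: 24.0
eef_pos: [0.6156, -0.1092, 0.1418]
tcp_rot: [[1.0, -0.001, 0.0], [-0.0, 0.0, 1.0], [-0.001, -1.0, 0.0]]
contact_force: [1.0, -1.1, -3.6]
gripper_width: 0.0612
```

```bash
python3 st.py .6178 -.1102 .0837 wrist w14.png;  python3 st.py .6178 -.1102 .0837 side s7.png
```

```text
t 24.0 p [ 0.6156 -0.1092  0.1418] w 0.0612 F [ 1.  -1.1 -3.6] j [-0.3   0.45  0.02  1.15  0.    1.27]
[[1.0, -0.001, 0.0], [-0.0, 0.0, 1.0], [-0.001, -1.0, 0.0]]
dp to target [ 0.0022  0.0581 -0.001 ]
t 24.05 p [ 0.6158 -0.1092  0.1419] w 0.0613 F [ 0.  -0.3 -3.3] j [-0.3   0.45  0.02  1.15  0.    1.27]
[[1.0, -0.0, 0.0], [-0.0, 0.0, 1.0], [-0.0, -1.0, 0.0]]
dp to target [ 0.002   0.0582 -0.001 ]
```

View pics/w14.png

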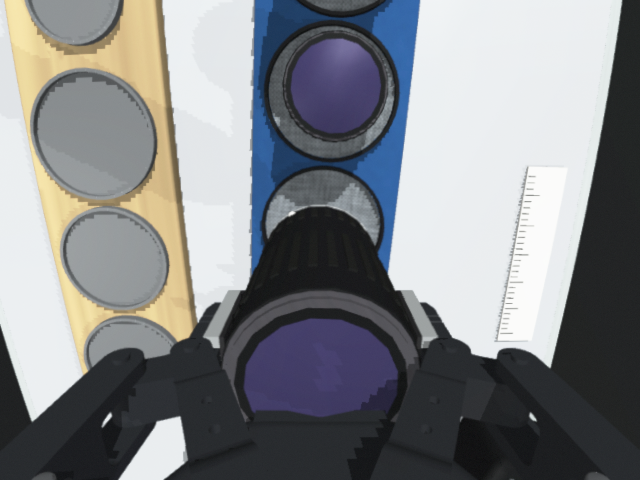

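View pics/s7.png

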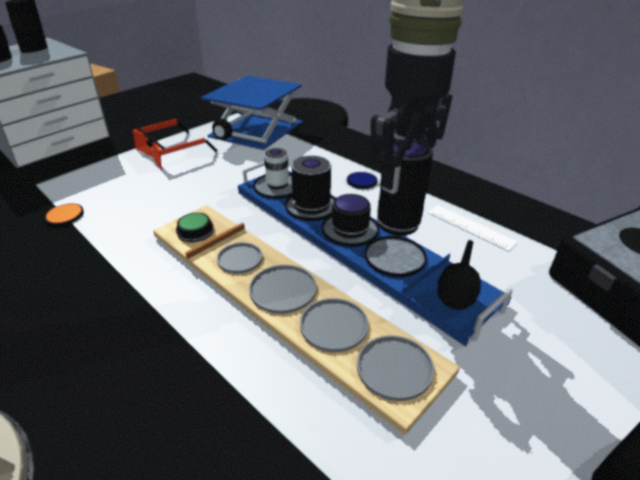

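The tall lens hangs upright above well 4, and the blower is clear. Lowering.

>>> apply_moves --increments '[{"dr":[0,0,0],"dp":[0.0012,0.02,-0.001],"jaw":55},{"dr":[0,0,0],"dp":[0.0012,0.045,-0.001],"jaw":55},{"dr":[0,0,0],"dp":[0.0012,0.053,-0.001],"jaw":55},{"dr":[0,0,0],"dp":[0.0012,0.055,-0.001],"jaw":55},{"dr":[0,0,0],"dp":[0.0012,0.056,-0.001],"jaw":55},{"dr":[0,0,0],"dp":[0.0012,0.057,-0.001],"jaw":55},{"dr":[0,0,0],"dp":[0.0012,0.0575,-0.001],"jaw":55},{"dr":[0,0,0],"dp":[0.0012,0.0575,-0.001],"jaw":55}]'

```text
time_s: 24.9
eef_pos: [0.6184, -0.1103, 0.0848]
tcp_rot: [[1.0, 0.001, -0.0], [0.0, -0.0, 1.0], [0.001, -1.0, -0.0]]
contact_force: [-0.7, -0.4, -4.4]
gripper_width: 0.0609
```

>>> apply_moves --increments '[{"dr":[0,0,0],"dp":[0,0.0005,0],"jaw":55},{"dr":[0,0,0],"dp":[0,0.001,0],"jaw":55},{"dr":[0,0,0],"dp":[0,0.001,0],"jaw":55}]'

```text
time_s: 25.2
eef_pos: [0.6182, -0.1103, 0.0838]
tcp_rot: [[1.0, 0.001, -0.0], [0.0, -0.0, 1.0], [0.001, -1.0, -0.0]]
contact_force: [-0.6, 0.4, 0.6]
gripper_width: 0.061
```

Touching, with the weight taken off. One more small step down, then release.

>>> apply_moves --increments '[{"dr":[0,0,0],"dp":[0,0.0005,0],"jaw":55},{"dr":[0,0,0],"dp":[0,0.0005,0],"jaw":55}]'

```text
time_s: 25.4
eef_pos: [0.6182, -0.1103, 0.0838]
tcp_rot: [[1.0, 0.001, -0.0], [0.0, -0.0, 1.0], [0.001, -1.0, -0.0]]
contact_force: [-2.6, 0.5, 5.0]
gripper_width: 0.061
```

>>> apply_moves --increments '[{"dr":[0,0,0],"dp":[0,0,0],"jaw":76},{"dr":[0,0,0],"dp":[0,0,0],"jaw":88},{"dr":[0,0,0],"dp":[0,0,0],"jaw":100},{"dr":[0,0,0],"dp":[0,0,0],"jaw":100},{"dr":[0,0,0],"dp":[0,0,0],"jaw":100},{"dr":[0,0,0],"dp":[0,-0.03,0],"jaw":100},{"dr":[0,0,0],"dp":[0,-0.07,0],"jaw":100},{"dr":[0,0,0],"dp":[0,-0.11,0],"jaw":100},{"dr":[0,0,0],"dp":[-0.03,-0.11,0],"jaw":100},{"dr":[0,0,0],"dp":[-0.075,-0.11,0],"jaw":100},{"dr":[0,0,0],"dp":[-0.12,-0.11,0],"jaw":100},{"dr":[0,0,0],"dp":[-0.15,-0.11,0],"jaw":100}]'

```text
time_s: 26.6
eef_pos: [0.4651, -0.1097, 0.1925]
tcp_rot: [[1.0, -0.001, 0.0], [-0.0, 0.0, 1.0], [-0.001, -1.0, 0.0]]
contact_force: [0.1, 0.8, -0.1]
gripper_width: 0.0853
```

>>> apply_moves --increments '[{"dr":[0,0,0],"dp":[-0.03,0,0],"jaw":100},{"dr":[0,0,0],"dp":[-0.05,0,0],"jaw":100},{"dr":[0,0,0],"dp":[-0.05,0,0],"jaw":100},{"dr":[0,0,0],"dp":[-0.05,0,0],"jaw":100}]'

```text
time_s: 27.0
eef_pos: [0.4185, -0.1105, 0.193]
tcp_rot: [[1.0, 0.002, 0.001], [-0.001, -0.001, 1.0], [0.002, -1.0, -0.001]]
contact_force: [0.1, -0.9, 0.0]
gripper_width: 0.0857
```

```bash
python3 - <<'E'
from h import *
W={'tall':(.6178,-.1085,.116),'short':(.6237,-.0143,.048),'middle':(.6296,.0797,.08),'narrow':(.6356,.1742,.066)}
print(np.round(arm.get_state()['eef_pos'],3))
for n in("scene","side"):
    f=arm.grab_frame(n);cv2.imwrite(f"pics/{n}_end.png",f["img"][:,:,::-1])
    hsv=cv2.cvtColor(f["img"],cv2.COLOR_RGB2HSV)
    m=cv2.inRange(hsv,(112,50,25),(145,255,220))
    cs,_=cv2.findContours(m,cv2.RETR_EXTERNAL,cv2.CHAIN_APPROX_NONE)
    for c in cs:
        if cv2.contourArea(c)<25: continue
        for k,(x,y,h) in W.items():
            q=circ(toplane(f,c[:,0],h+.021))
            if np.hypot(q[0]-x,q[1]-y)<.015: print(n,k,np.round(cv2.fitEllipse(c)[0],1),np.round(q,4),'off mm',np.round([(q[0]-x)*1e3,(q[1]-y)*1e3],1))
E
```

```text
[ 0.418 -0.111  0.193]
scene short [327.4 266.2] [ 0.6233 -0.0139  0.0247] off mm [-0.4  0.4]
scene narrow [453.  240.2] [0.6349 0.1753 0.0075] off mm [-0.7  1.1]
scene middle [390.9 241.8] [0.6288 0.0801 0.0123] off mm [-0.8  0.4]
scene tall [259.1 241. ] [ 0.6169 -0.1085  0.0227] off mm [-0.9  0. ]
side short [351.2 203.2] [ 0.6207 -0.0159  0.0255] off mm [-3.  -1.6]
side tall [404.4 187.5] [ 0.6163 -0.1089  0.0245] off mm [-1.5 -0.4]
side middle [311.  162.8] [0.6278 0.0785 0.0139] off mm [-1.8 -1.2]
```

View pics/scene_end.png

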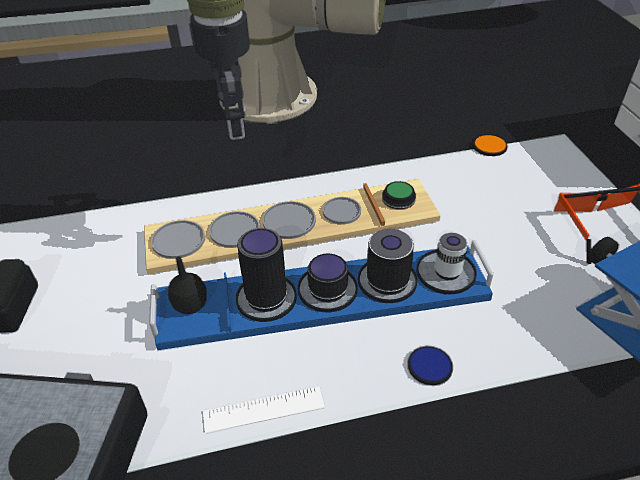

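View pics/side_end.png

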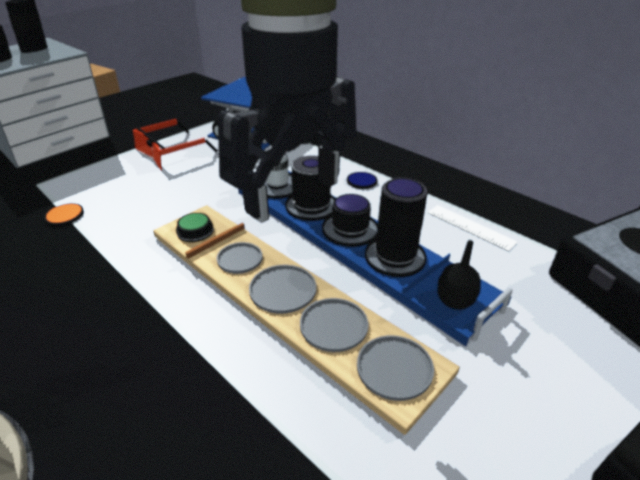

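All four lenses stand upright, within 1–3 mm of the well centres: narrow (453,240), middle (391,242), short (327,266) and tall (259,241) in the scene view. The gripper is empty and clear, so I'm handing in.

```bash
python3 -c "
from cell import arm
print(arm.job_done())"
```

```text
the job is handed in; nothing more can be done
None
```

All four lenses now stand upright in the carry rack in their original order, left to right as seen from the robot: narrow, middle, short, tall. I moved them one at a time, lowered each until it touched lightly (about 5 N), released it, and handed the job in at about 27 s of the 102 s.

- **Scene camera:** in the final picture every lens was within about 1.5 mm of its well's centre.
- **Side camera:** its readings were 1.5 to 3.4 mm off the same centres. The calibration is only good to about 2 mm. The short lens read farthest off, at 3.4 mm.
- **Narrow lens:** the side camera could not measure it because the gripper partly hid it, so its position there rests on the scene view alone.
- **Gripper:** it was open and empty, about 0.2 m away from the rack, with the measured force near zero.

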